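Third hand: free the bracket and hold it against the sprung stop

TASK

The brass angle bracket on the jig was clamped short of the stop: swing the toggle clamp's handle back over centre until the clamp stays fully open, and only then slide the bracket along the jig plate so that its upright leg sits flat and centred on the sprung stop. Press it there with a steady push of about 10 newtons, never bottoming the stop out, and finish while still holding it pressed like that, as a third hand for a colleague who will put the screws in. Leave the other things on the bench alone.

Things in the scene. Friction and masses are not known exactly. Their poses are not given: they have to be found in the camera images.
- jig: Assembly jig, fixed on the bench (place and heading vary): steel plate 290 x 130 x 15 mm, toggle clamp at the end nearer the robot, sprung stop at the far end. Origin on the middle line at bench height, 140 mm from the plate's far end; x along the plate from clamp to stop (pressing direction), y left, z up. Plate top z = 15. A fixed block behind the stop (x 106 to 128) is 100 mm wide, up to z = 71 mm.
- clamp (a joint): Clamp arm, on a level pivot along the jig's y at jig x = -85, z = 55 mm. 0 = clamped: bar level, handle leaning 0.35 rad towards the stop. Grows (rad) as the knob is pushed away from the stop and the bar swings up; at 0.75 it passes centre and a spring carries it to 1.5 = fully open, where it stays: bar nearly upright, up to 147 mm above the bench. Needs up to 5 N at the knob plus some damping.
- clamp_knob (a point): Centre of the black ball knob (24 mm across) on top of the clamp's 12 mm round handle, 95 mm from the pivot; when clamped it is 33 mm from the pivot towards the stop, over the bar, and 144 mm above the bench. Moves with the arm. The pivot sits between two cheeks (jig x -115 to -65, y -20 to 20, up to z = 67 mm).
- clamp_pad (a point): Underside of the clamp's rubber foot (16 mm across), 85 mm from the pivot near the end of the 14 mm square bar; when clamped it presses on the bracket's low leg, 27 mm above the bench, with 4 to 5 N. Moves with the arm.
- bracket: Loose brass angle bracket, about 0.36 kg, L-shaped seen from the side, lying on the jig plate 12 to 28 mm short of the stop, a little crooked and off centre. Low leg 56 (x) x 44 (y) x 12 mm high; upright leg at its +x end 14 mm thick, 44 wide, 50 mm high overall. Origin: centre of the underside; x to the stop: front face at x = +28, back of the upright leg at x = +14 mm; z up.
- stop: Sprung stop: steel plate 10 mm thick, 44 mm wide, from 2 to 58 mm above the jig plate, sliding along the jig's x on springs. Origin on its pressing face (towards the clamp), on the middle line, at the height of the jig plate's top; axes as the jig's. At rest the face is at jig x = 55 mm; it gives 1 mm per 1.5 N of push (10 N: 6.7 mm) and bottoms out at 14 mm.
- loupe: Bystander on the bench beside the jig: a black eye loupe, a waisted round body 44 mm across and 46 mm high. Leave it alone. Origin: centre of its underside.
- screw_jar: Bystander on the bench beside the jig: a small glass jar with a steel cap, 48 mm across, 60 mm high. Leave it alone. Origin: centre of its underside.
- screwdriver: Bystander on the bench beside the jig: a black-handled screwdriver lying flat, 190 mm long along its x axis, handle towards -x. Leave it alone.
- disc: Bystander on the bench beside the jig: a flat brass disc 120 mm across, 6 mm high at its hub. Leave it alone. Origin: centre of its underside.
- spacer: Bystander on the bench beside the jig: an aluminium cylinder standing up, 28 mm across, 30 mm high. Leave it alone. Origin: centre of its underside.
- spare_plate: Bystander on the bench beside the jig: a flat loose brass plate 50 x 44 x 10 mm, not the bracket. Leave it alone. Origin: centre of its underside.
- mug: Bystander on the bench beside the jig: a white mug, 80 mm across, 90 mm high. Leave it alone. Origin: centre of its underside.

How it is judged:
On the way:
1. the clamp is swung over centre and fully open (value of joint clamp above 1.3 rad), for 0.2 s.
At the end, for the whole second after the job is handed in: The clamp stands open (over 1.3 rad); the bracket lies flat on the jig plate (within 4 mm and 0.06 rad), square to the stop within 0.06 rad and centred within 6 mm, at rest, and the robot's fingers keep it pressed on the stop with 6 to 14 N (value of joint clamp above 1.3 rad and contact force between bracket and stop between 6 and 14 N and contact force between the fingers and bracket above 2 N and angle between the x axis of bracket and the x axis of jig, either way round below 0.06 rad and y of bracket in the frame of jig between -0.006 and 0.006 m and angle between bracket's own z axis and vertical below 0.06 rad and z of bracket in the frame of jig between 0.012 and 0.019 m and linear speed of bracket below 0.01 m/s); the arm keeps its last pose, push and grip.
It fails at once if the stop is bottomed out (pushed in more than 12.5 mm) (x of stop in the frame of jig above 0.0675 m).
It fails at once if the bracket is moved more than 8 mm while the clamp is still closed on it (value of joint clamp below 0.3 rad and distance of bracket from where it was at the start of the episode above 0.008 m).
It fails at once if one of the other things on the bench is moved by more than 30 mm (distance of any of loupe, screw_jar, screwdriver, disc, spacer, spare_plate, mug from where it was at the start of the episode above 0.03 m).
It also fails if it takes over 58 s, if anything falls off the work surface, if the arm or the gripper's body presses on something with over 40 N, if the wrist force passes 120 N, or if a joint passes its speed limit or range.

ROBOT

A 6-joint arm with a two-finger parallel gripper is mounted at the origin on the work surface. World frame = base frame: x ahead of the robot, y to its left, z up, the work surface at z = 0. Lengths are in m, angles in rad, forces in N, time in s.
With the tool pointing down it reaches from about 0.35 to 0.775 m from the base axis. Payload 7.3 kg.
Tool frame: the origin (TCP) lies at the very end of the fingers, on their centre line; the grasp point (between the pads) lies 19 mm behind it; z points along the fingers, y is the direction in which the jaws open and shut (so a half turn about z gives the same grasp; the last joint's range is limited). The gripper opens to 92 mm and grips with 3 to 60 N. Pads are 19 mm wide; open, the fingers measure 130 mm over their backs; the gripper's body (75 mm by 190 mm) begins 47 mm behind the grasp point.
Start: joints at [1.023, 0.342, 1.524, -0, 1.275, -0.146], TCP at [0.205, 0.483, 0.227] pointing down, gripper open.
Joint ranges: [-2.53, 2.53], [-0.77, 2.02], [0.04, 2.7], [-1, 4.14], [0.28, 2.66], [-3.11, 3.11]. Speed limits (rad/s): [2.57, 2.57, 3.14, 3.14, 3.14, 3.14].

INTERFACE

Orientations are given as [roll, pitch, yaw] about the fixed x, y, z axes, in that order (R = Rz(yaw) Ry(pitch) Rx(roll)).
In Python, from cell import robot gives the robot as it stands. The module is installed in compiled form; this text tells all that it offers.
- The arm moves only by the tool carry_out, never from a script. Its argument "series" is a list of rows, each an object with "jaw": the opening in per cent of the stroke, from 0 (shut) to 100 (fully open); "travel": the shift along the tool's x, y, z in units of 60 mm (1.0 is 60 mm), a list of three; "twist": the turn about the tool's z in units of 6 degrees (1.0 is 6 degrees). A call has 1 to 8 rows; each row shifts and turns the commanded pose from where the row before left it, along the tool's axes as they then stand; what a row does not reach is not made up. A row lasts 1/8 s, in which the tool goes at most 62.5 mm and 10.7 degrees, less where a joint would pass 70% of its speed; a pose out of reach is approached as far as the arm can. A call is refused whole if a number of a shift passes 1 or a number of a turn 1, either way. A call with a gripper value outside its range is refused whole. The fingers move at their own pace and stop on an object; "squeeze" is the grip in N (left out, the last holds). Time passes only in rows, so rows that do not move let the fingers close. It gives the time, the measured TCP pose, the force and the opening at its end, in the units of the state.
- robot.observe(): the state, without advancing time (a new reading comes with each control period).
- robot.read_camera(name): name is "scene" or "top" or "wrist"; returns the picture (400x640x3 uint8, blue, green, red); there is no depth.
- robot.calibration(name): a dict with "intrinsics" (3x3 intrinsics, pixels), "k1" (the pictures are not rectified: a ray, as slopes to the right and down, at radius r is drawn at 1 + k1 r^2 times it, then the intrinsics apply), "cam_to_world" (4x4, takes a point from camera to world coordinates); the wrist camera has in their place "tool_from_camera" (4x4, takes a point from camera to tool coordinates, whose origin is the TCP and whose axes are the flange's). Camera axes: x right, y up, looking along -z (the intrinsics and any distortion apply to the point x, -y, -z); pixel columns grow to the right and rows downward; lengths in m; the calibration is good to about 2 mm. A picture is of the moment at which its call begins: read the wrist's pose just before it. calibration takes no time and is no camera call.
- robot.hand_in(): hands the job in, once; it reports no verdict.
Trained networks look in the newest picture that a camera, given by its name, has taken for a name from the list of things; names that differ only in an ending like _2 or _b are one class to them, and where a whole thing is asked for, a point or a joint stands for the part that bears it (a point fixed in the world has none). Each returns a list of dicts, best first, with "score" (0 to 1); they miss things now and then, are a little off and sometimes report something else, mostly with a low value. They report only what shows in the picture. A call takes as long as a camera call.
- robot.regions_of(camera, query): "pixels" (400x640 bool, what is visible of it) and "xy" ([column, row] in pixels, amid what is visible of it).
The state is a dict: "time": time; "qpos": joint angles; "qvel": joint speeds; "joint_efforts": joint torques, N m; "tool_pos": TCP position; "tool_rot": TCP orientation; "contact_force": force on the tool from outside, world axes, zero at the start; "torque": the same for the moment, N m; "opening": finger opening in m.
Only numpy, scipy, OpenCV 4.12 (cv2) and the standard library are available. Lean on these libraries where they do the work, as an engineer would, in place of code of your own. Each camera call takes 0.05 s, during which the arm holds its last target. There are 200 camera calls.

## Working session

There is one attempt and no reset: what is moved stays moved. The work goes in short steps, Python scripts to look and compute and a tool call to move; the robot and the scene stay as the last step left them, time stands still between calls to the robot, and variables do not carry over. Pictures are saved under pics/ and viewed, about 8 in all and at most 12, crops included, and the job is handed in when it is done.

Besides the shell and the picture viewer there is one more tool, called after ">>>" by a JSON object that holds its "name" and its "arguments". carry_out: Moves the arm, as the interface text tells. Its arguments: {"type":"object","properties":{"series":{"type":"array"},"squeeze":{"type":"number"}},"required":["series"]}

```bash
mkdir -p pics
cat > h.py <<'E'
import numpy as np, cv2
from cell import robot
from scipy.spatial.transform import Rotation as R
def cam(n):
    c=robot.calibration(n); K=np.array(c["intrinsics"])
    if n=="wrist":
        s=robot.observe(); T=np.eye(4); T[:3,3]=s["tool_pos"]; T[:3,:3]=R.from_euler('xyz',s["tool_rot"]).as_matrix()
        M=T@np.array(c["tool_from_camera"])
    else: M=np.array(c["cam_to_world"])
    return K,c["k1"],M
def proj(C,P):
    K,k1,M=C; p=(np.atleast_2d(P)-M[:3,3])@M[:3,:3]
    s=np.c_[p[:,0],-p[:,1]]/(-p[:,2:]); s=s*(1+k1*(s**2).sum(1,keepdims=True))
    return s*[K[0,0],K[1,1]]+K[:2,2]
def unproj(C,uv,z):
    K,k1,M=C; uv=np.atleast_2d(uv).astype(float)
    s=cv2.undistortPoints(uv[:,None],K,np.array([k1,0,0,0.]))[:,0]
    d=np.c_[s[:,0],-s[:,1],-np.ones(len(s))]@M[:3,:3].T; o=M[:3,3]
    return o+d*((z-o[2])/d[:,2])[:,None]
E
python3 - <<'E'
from h import *
s=robot.observe(); print(s)
for n in("scene","top"):
    im=robot.read_camera(n); cv2.imwrite(f"pics/{n}0.png",im); C=cam(n); print(n,C[2][:3,3],C[0][0,0])
    for q in("jig","clamp_knob","clamp","bracket","stop","loupe","screw_jar","screwdriver","disc","spacer","spare_plate","mug"):
        print(q,[(round(r["score"],2),np.round(r["xy"]),int(r["pixels"].sum()),np.round(unproj(C,r["xy"],.015)[0],3)) for r in robot.regions_of(n,q)[:2]])
E
```

```text
{'time': 0.0, 'qpos': array([ 1.02301194e+00,  3.42718151e-01,  1.52500838e+00, -4.76316832e-06,
        1.27536268e+00, -1.45991507e-01]), 'qvel': array([ 0.0011667 ,  0.00062319, -0.00222838,  0.00068707, -0.0001957 ,
       -0.00030826]), 'joint_efforts': array([ 1.96549387e-03, -4.31246102e+01, -2.44228971e+01,  7.20012467e-02,
        5.57217922e-02, -9.72514545e-05]), 'tool_pos': array([0.20508145, 0.48286096, 0.22605033]), 'tool_rot': array([-3.14011135e+00, -2.13203754e-04,  2.73980100e+00]), 'contact_force': array([ 0.49045962,  0.47698592, -1.8655864 ]), 'torque': array([ 0.01027726,  0.02149541, -0.01380049]), 'opening': 0.09167306865384016}
scene [ 1.10725487 -0.52889327  0.90582304] 482.29209712418515
jig [(0.77, array([298., 263.]), 5817, array([ 0.61 , -0.116,  0.015]))]
clamp_knob [(0.93, array([281., 234.]), 455, array([ 0.518, -0.085,  0.015]))]
clamp [(0.63, array([280., 237.]), 528, array([ 0.524, -0.094,  0.015]))]
bracket [(0.81, array([308., 252.]), 493, array([ 0.602, -0.079,  0.015])), (0.19, array([248., 277.]), 186, array([ 0.555, -0.218,  0.015]))]
stop [(
[... 1250 characters left out ...]
, 228.]), 614, array([ 0.562, -0.122,  0.015]))]
loupe [(0.9, array([421., 189.]), 479, array([ 0.643, -0.202,  0.015]))]
screw_jar [(0.69, array([305., 214.]), 474, array([0.589, 0.032, 0.015]))]
screwdriver [(0.79, array([470., 203.]), 809, array([ 0.618, -0.301,  0.015])), (0.42, array([283., 168.]), 1965, array([0.68 , 0.078, 0.015]))]
disc [(0.87, array([301., 264.]), 2988, array([0.49 , 0.037, 0.015])), (0.57, array([306., 213.]), 465, array([0.591, 0.03 , 0.015]))]
spacer [(0.72, array([430., 227.]), 194, array([ 0.566, -0.218,  0.015]))]
spare_plate [(0.6, array([404., 152.]), 565, array([ 0.72 , -0.169,  0.015]))]
mug [(0.92, array([285., 173.]), 1903, array([0.67 , 0.074, 0.015]))]
```

```bash
python3 -c "
import cv2
a=cv2.imread('pics/scene0.png');b=cv2.imread('pics/top0.png');cv2.imwrite('pics/both.png',cv2.resize(cv2.vconcat([a,b]),(480,600)))"; ls pics
```

```text
both.png
scene0.png
top0.png
```

View pics/top0.png

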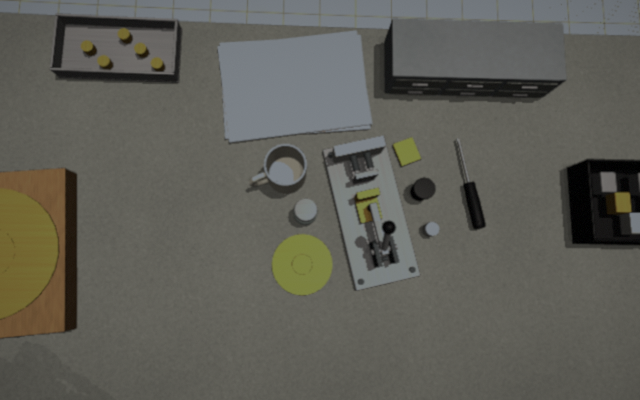

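View pics/scene0.png

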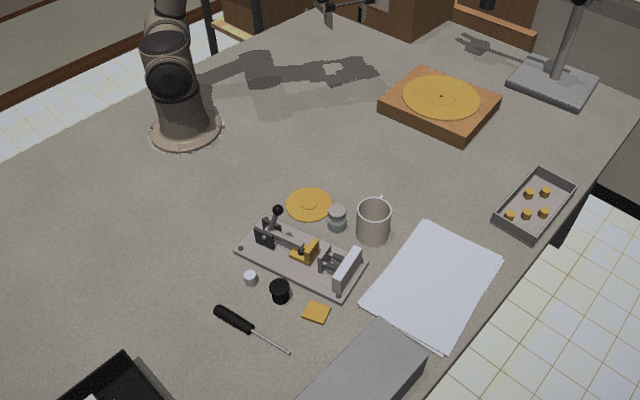

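The top view shows the jig from about (388,281), clamp end, to (358,145), stop end. The knob is at (388,228), the bracket at (367,200), and the mug, jar and disc are on the left. The scene view agrees. Next I fit the jig pose.

```bash
cat >> h.py <<'E'
from scipy.optimize import minimize
def box(x0,x1,y0,y1,z0,z1): return np.array([[x,y,z] for x in(x0,x1) for y in(y0,y1) for z in(z0,z1)])*1e-3
def toW(p,P):
    c,s=np.cos(p[2]),np.sin(p[2]); P=np.atleast_2d(P); return np.c_[c*P[:,0]-s*P[:,1]+p[0],s*P[:,0]+c*P[:,1]+p[1],P[:,2]]
def toJ(p,W):
    c,s=np.cos(p[2]),np.sin(p[2]); d=np.atleast_2d(W)[:,:2]-p[:2]; return np.c_[c*d[:,0]+s*d[:,1],-s*d[:,0]+c*d[:,1]]
def hullmask(C,p,boxes,sc=4):
    m=np.zeros((400*sc,640*sc),np.uint8)
    for b in boxes:
        h=cv2.convexHull(((proj(C,toW(p,b))+.5)*sc-.5).astype(np.float32)); cv2.fillConvexPoly(m,np.round(h).astype(np.int32),1)
    return m>0
JIG=[box(-150,140,-65,65,0,15),box(106,128,-50,50,15,71)]
def fit(views,boxes,p0,step=(.01,.01,.05)):
    big=[(C,cv2.resize(m.astype(np.float32),None,fx=4,fy=4,interpolation=cv2.INTER_LINEAR)>.5) for C,m in views]
    def cost(p):
        t=0
        for C,m in big:
            h=hullmask(C,p,boxes); t-=(h&m).sum()/(h|m).sum()
        return t
    S=np.array([p0]+[np.array(p0)+np.eye(3)[i]*step[i] for i in range(3)])
    return minimize(cost,p0,method="Nelder-Mead",options=dict(initial_simplex=S,xatol=1e-4,fatol=1e-5))
E
python3 - <<'E'
from h import *
V=[]
for n in("top","scene"):
    im=robot.read_camera(n);C=cam(n);m=robot.regions_of(n,"jig")[0]["pixels"]
    m=cv2.morphologyEx(m.astype(np.uint8),cv2.MORPH_CLOSE,np.ones((15,15)))
    V.append((C,m)); 
    k=robot.regions_of(n,"clamp_knob")[0]["xy"]; print(n,k)
for v in(V[:1],V[1:],V):
    r=fit(v,JIG,[.6,-.09,.22]); print(r.x,r.fun)
p=r.x
# hand-picked top plate corners
c=unproj(V[0][0],[[357,287],[418,272]],.015); print("near corners jig",toJ(p,c)*1e3, "exp -150,+-65")
im=cv2.imread("pics/top0.png"); K=proj(V[0][0],toW(p,[[-.052,0,.144]]));print("knob pred",K, proj(V[1][0],toW(p,[[-.052,0,.144]])))
big=cv2.resize(im[120:310,240:500],None,fx=3,fy=3,interpolation=cv2.INTER_CUBIC)
f=lambda P:np.round((proj(V[0][0],toW(p,P))-[240,120]+.5)*3).astype(int)
for q,cl in((np.array([[-150,-65,15],[140,-65,15],[140,65,15],[-150,65,15]])/1e3,(0,0,255)),(np.array([[106,-50,71],[128,-50,71],[128,50,71],[106,50,71]])/1e3,(255,0,0)),(np.array([[55,-22,73],[65,-22,73],[65,22,73],[55,22,73]])/1e3,(0,255,0))):
    cv2.polylines(big,[f(q)],True,cl,1)
cv2.imwrite("pics/fit1.png",big)
E
```

```text
top [380.4, 226.6]
scene [277.6, 233.1]
[ 0.60072247 -0.09816032  0.24338393] -0.9737566802069638
[ 0.59917943 -0.09485376  0.22935268] -0.9344147160408308
[ 0.60066662 -0.09723731  0.234614  ] -1.896472267922468
near corners jig [[-143.77130085   60.3117833 ]
 [-141.89890611  -63.7518973 ]] exp -150,+-65
knob pred [[388.09969463 227.22836936]] [[277.50350515 210.09227475]]
```

View pics/fit1.png

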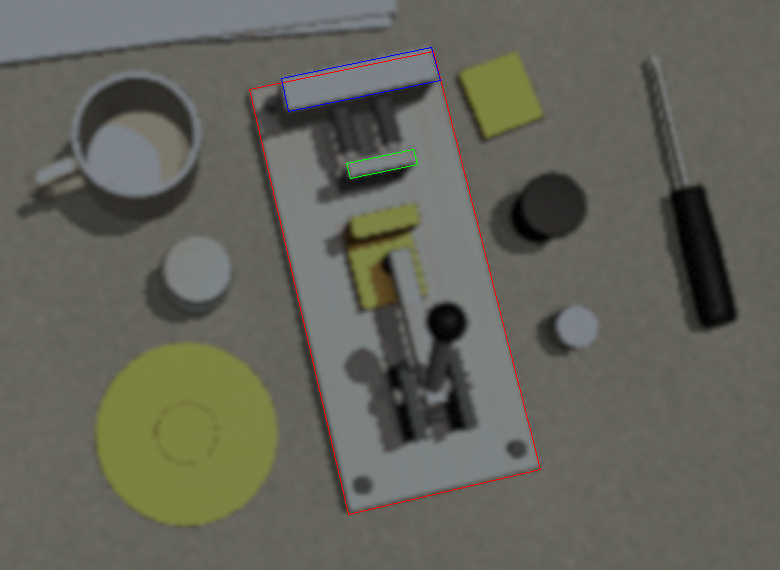

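>>> {"name": "carry_out", "arguments": {"series": [{"jaw": 0,"travel": [-0.8,-0.53,0],"twist": 0},{"jaw": 0,"travel": [-0.8,-0.53,0],"twist": 0},{"jaw": 0,"travel": [-0.8,-0.53,0],"twist": 0},{"jaw": 0,"travel": [-0.8,-0.53,0],"twist": 0},{"jaw": 0,"travel": [-0.8,-0.53,0],"twist": 0},{"jaw": 0,"travel": [-0.8,-0.53,0],"twist": 0},{"jaw": 0,"travel": [-0.8,-0.53,0],"twist": 0},{"jaw": 0,"travel": [-0.8,-0.53,0],"twist": 0}], "squeeze": 20}}

```text
time: 2.6
tool_pos: [0.4601, 0.0972, 0.227]
tool_rot: [3.141, 0.001, 2.74]
contact_force: [0.6, 0.2, -1.1]
opening: 0.0169
```

>>> {"name": "carry_out", "arguments": {"series": [{"jaw": 0,"travel": [-0.8,-0.53,0],"twist": 0},{"jaw": 0,"travel": [-0.8,-0.53,0],"twist": 0},{"jaw": 0,"travel": [0,0,0],"twist": -1},{"jaw": 0,"travel": [0,0,0],"twist": -1},{"jaw": 0,"travel": [0,0,0],"twist": -1},{"jaw": 0,"travel": [0,0,0],"twist": -1},{"jaw": 0,"travel": [0,0,0],"twist": -1},{"jaw": 0,"travel": [0,0,0],"twist": -1}]}}

```text
time: 3.6
tool_pos: [0.5227, 0.0028, 0.2267]
tool_rot: [3.142, 0.0, -2.912]
contact_force: [-0.2, -0.2, 0.8]
opening: 0.0006
```

```bash
cat >> h.py <<'E'
PJ=np.array([.6006,-.0974,.238])
def delta(xj,yj,z,p=PJ):
    s=robot.observe(); Rt=R.from_euler('xyz',s["tool_rot"]).as_matrix(); w=toW(p,[[xj,yj,z]])[0]
    print("t",s["time"],"pos jig",np.round(toJ(p,s["tool_pos"])*1e3,1),"z",round(s["tool_pos"][2],4),"rot",np.round(s["tool_rot"],4),"F",np.round(s["contact_force"],2),"op",round(s["opening"],4))
    d=Rt.T@(w-s["tool_pos"]); dy=(s["tool_rot"][2]-(p[2]+np.pi)+np.pi)%(2*np.pi)-np.pi
    print("travel units",np.round(d/.06,3),"twist units",round(np.degrees(dy)/6,3)); return s
E
python3 - <<'E'
from h import *
delta(-.005,0,.13); cv2.imwrite("pics/w1.png",robot.read_camera("wrist")); print(robot.calibration("wrist")["tool_from_camera"])
C=cam("wrist")
for q in("clamp_knob","bracket","stop"): print(q,[(round(r["score"],2),r["xy"]) for r in robot.regions_of("wrist",q)[:2]])
print(proj(C,toW(PJ,np.array([[-52,0,144],[55,22,73],[55,-22,73],[-150,65,15],[140,65,15]])/1e3)))
E
```

```text
t 3.6 pos jig [[-52.1 115.8]] z 0.2267 rot [ 3.1415  0.     -2.9116] F [-0.15 -0.22  0.78] op 0.0006
travel units [-0.8   -1.923  1.611] twist units -0.076
[[ 3.37950106e-04  9.60849737e-01  2.77069790e-01  7.51005900e-02]
 [ 9.99999908e-01 -3.98317605e-04  1.61595717e-04 -7.71959594e-04]
 [ 2.65630977e-04  2.77069709e-01 -9.60849783e-01 -1.58390385e-01]
 [ 0.00000000e+00  0.00000000e+00  0.00000000e+00  1.00000000e+00]]
clamp_knob [(0.71, [194.7, 197.6])]
bracket [(0.71, [227.1, 229.2])]
stop [(0.3, [197.0, 191.3])]
[[168.34818706 205.78618781]
 [229.62004547 280.06554136]
 [189.4228529  280.04770409]
 [268.32319922  83.78366561]
 [277.78161653 314.0464773 ]]
```

View pics/w1.png

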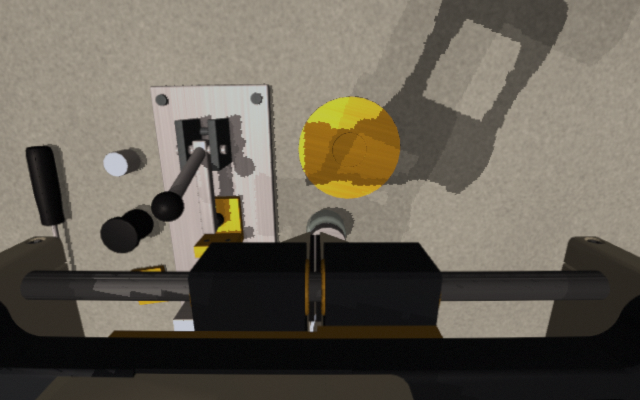

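Knob seen at (168,206), exactly where the fit puts it. The near plate corner at (270,86) is within 2 px. Next: move in and push the knob.

>>> {"name": "carry_out", "arguments": {"series": [{"jaw": 0,"travel": [-0.4,-0.64,0],"twist": -0.08},{"jaw": 0,"travel": [-0.4,-0.64,0],"twist": 0},{"jaw": 0,"travel": [0,-0.64,0],"twist": 0},{"jaw": 0,"travel": [0,0,0],"twist": 0},{"jaw": 0,"travel": [0,0,0.8],"twist": 0},{"jaw": 0,"travel": [0,0,0.8],"twist": 0},{"jaw": 0,"travel": [0,0,0],"twist": 0}]}}

```text
time: 4.68
tool_pos: [0.5933, -0.0968, 0.1275]
tool_rot: [3.137, -0.007, -2.907]
contact_force: [-0.3, -0.4, 0.5]
opening: 0.0005
```

```bash
python3 -c "
from h import *
delta(-.11,0,.13)"
```

```text
t 4.675 pos jig [[-6.9  2.3]] z 0.1275 rot [ 3.1371 -0.0071 -2.9072] F [-0.29 -0.39  0.46] op 0.0005
travel units [ 1.718 -0.045 -0.03 ] twist units -0.035
```

>>> {"name": "carry_out", "arguments": {"series": [{"jaw": 0,"travel": [0.2,-0.03,0],"twist": 0},{"jaw": 0,"travel": [0.2,0,0],"twist": 0},{"jaw": 0,"travel": [0.2,0,0],"twist": 0},{"jaw": 0,"travel": [0.2,0,0],"twist": 0},{"jaw": 0,"travel": [0.2,0,0],"twist": 0},{"jaw": 0,"travel": [0.2,0,0],"twist": 0},{"jaw": 0,"travel": [0.2,0,0],"twist": 0},{"jaw": 0,"travel": [0.2,0,0],"twist": 0}]}}

```text
time: 5.68
tool_pos: [0.502, -0.1226, 0.1309]
tool_rot: [3.142, -0.0, -2.907]
contact_force: [2.2, 0.6, -1.4]
opening: 0.0003
```

```bash
python3 -c "
from h import *
delta(-.13,0,.13)"
```

```text
t 5.675 pos jig [[-101.8   -1.2]] z 0.1309 rot [ 3.1415e+00 -1.0000e-04 -2.9068e+00] F [ 2.24  0.62 -1.44] op 0.0003
travel units [0.47  0.019 0.014] twist units -0.031
```

>>> {"name": "carry_out", "arguments": {"series": [{"jaw": 0,"travel": [0.2,0,0],"twist": 0},{"jaw": 0,"travel": [0.15,0,0],"twist": 0},{"jaw": 0,"travel": [0,0,0],"twist": 0},{"jaw": 0,"travel": [0,0,0],"twist": 0},{"jaw": 0,"travel": [0,0,-0.9],"twist": 0},{"jaw": 0,"travel": [0,0,-0.9],"twist": 0},{"jaw": 0,"travel": [0.9,0,0],"twist": 0},{"jaw": 0,"travel": [0,0,0],"twist": 0}]}}

```text
time: 6.68
tool_pos: [0.428, -0.1398, 0.2391]
tool_rot: [3.142, -0.001, -2.908]
contact_force: [0.3, 0.3, 0.2]
opening: 0.0003
```

Run:
```python
from h import *
delta(.03,0,.2)
for n in("top","scene"):
    im=robot.read_camera(n); C=cam(n); cv2.imwrite(f"pics/{n}2.png",im)
    for q in("clamp_knob","bracket"): print(n,q,[(round(r["score"],2),r["xy"]) for r in robot.regions_of(n,q)[:2]])
    print("open knob pred",proj(C,toW(PJ,[[-.172,0,.094]])))
a=cv2.imread("pics/top2.png")[120:310,260:460];b=cv2.imread("pics/scene2.png")[170:360,200:400]
cv2.imwrite("pics/c2.png",cv2.resize(cv2.hconcat([a,b]),None,fx=2,fy=2,interpolation=cv2.INTER_CUBIC))
```

```text
t 6.675 pos jig [[-177.7   -0.5]] z 0.2391 rot [ 3.1415e+00 -6.0000e-04 -2.9078e+00] F [0.28 0.33 0.17] op 0.0003
travel units [-3.463  0.023  0.65 ] twist units -0.04
top clamp_knob [(0.87, [390.3, 251.8])]
top bracket [(0.84, [370.6, 205.9])]
open knob pred [[399.5815905  295.98511818]]
scene clamp_knob [(0.76, [263.1, 214.5])]
scene bracket [(0.72, [305.8, 253.2])]
open knob pred [[235.93994617 205.70254709]]
```

View pics/c2.png

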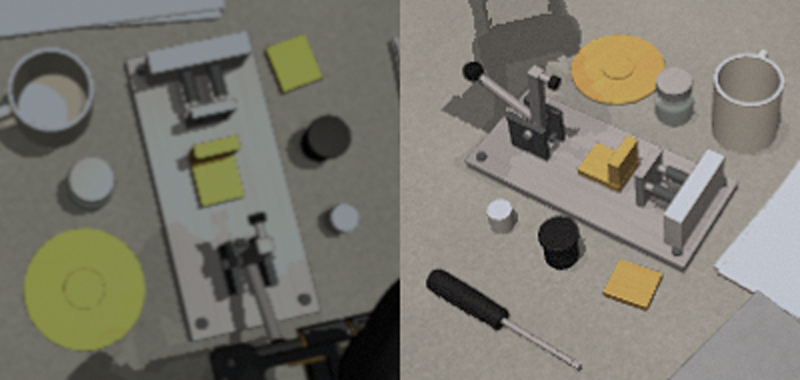

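The clamp is fully open: the knob in the scene view is at (236,205.5), against a prediction of (236,205.7) for fully open. The bar is upright and the bracket is free. Next I fit the bracket pose.

Run:
```python
from h import *
B=[box(-28,28,-22,22,15,27),box(14,28,-22,22,15,65)]
V=[]
for n in("top","scene"):
    robot.read_camera(n); V.append((cam(n),robot.regions_of(n,"bracket")[0]["pixels"])); print(V[-1][1].sum())
for v in(V[:1],V[1:],V):
    r=fit(v,B,list(toW(PJ,[[.01,0,0]])[0][:2])+[.238],(.005,.005,.1)); print(r.x,r.fun,"jig",toJ(PJ,r.x[:2])*1e3,r.x[2]-PJ[2])
delta(.03,0,.2)
```

```text
724
573
[ 0.60319627 -0.09233839  0.29351374] -0.9434875328083989 jig [[3.71640503 4.30683809]] 0.055513743420661954
[ 0.60369814 -0.09109911  0.24629278] -0.946043932608232 jig [[4.49630225 5.39285796]] 0.008292784814355275
[ 0.60336768 -0.09195956  0.27483541] -1.8719406609441038 jig [[3.9723034  4.63457589]] 0.036835414832257496
t 7.175 pos jig [[-175.4   -1. ]] z 0.2384 rot [ 3.1412e+00 -3.0000e-04 -2.9062e+00] F [0.23 0.17 0.51] op 0.001
travel units [-3.424  0.026  0.639] twist units -0.025
```

>>> {"name": "carry_out", "arguments": {"series": [{"jaw": 100,"travel": [-0.8,0,0],"twist": 0},{"jaw": 100,"travel": [-0.8,0,0],"twist": 0},{"jaw": 100,"travel": [-0.8,0,0],"twist": 0},{"jaw": 100,"travel": [-0.85,0,0],"twist": 0},{"jaw": 100,"travel": [0,0,0.6],"twist": 0},{"jaw": 100,"travel": [0,0,0],"twist": 0},{"jaw": 100,"travel": [0,0,0],"twist": 0}]}}

```text
time: 8.05
tool_pos: [0.6197, -0.0947, 0.2036]
tool_rot: [-3.141, 0.0, -2.907]
contact_force: [0.2, -0.5, 0.3]
opening: 0.0657
```

Run:
```python
from h import *
cv2.imwrite("pics/w3.png",robot.read_camera("wrist")); C=cam("wrist")
P=[]
for i in range(6): P.append(np.r_[robot.observe()["tool_pos"],robot.observe()["tool_rot"]]); robot.read_camera("top")
P=np.array(P); print(np.round(P,4)); m=np.median(P,0); print(np.round(m,4),toJ(PJ,m[:3])*1e3)
delta(.0195,0,.036)
im=cv2.imread("pics/w3.png"); f=lambda q:[np.round(proj(C,toW(PJ,np.array(q)/1e3))).astype(int)]
cv2.polylines(im,f([[55,-22,73],[65,-22,73],[65,22,73],[55,22,73]]),True,(0,255,0),1)
cv2.polylines(im,f([[-150,-65,15],[140,-65,15],[140,65,15],[-150,65,15]]),True,(0,0,255),1)
b=np.array([.60336,-.09196,.275]); q=np.array([[14,-22,65],[28,-22,65],[28,22,65],[14,22,65]])/1e3
cv2.polylines(im,[np.round(proj(C,toW(b,q))).astype(int)],True,(255,0,0),1)
cv2.imwrite("pics/w3o.png",im)
```

```text
[[ 6.1990e-01 -9.4800e-02  2.0430e-01 -3.1407e+00  1.8000e-03 -2.9071e+00]
 [ 6.2000e-01 -9.4900e-02  2.0450e-01 -3.1404e+00  2.3000e-03 -2.9072e+00]
 [ 6.2000e-01 -9.4900e-02  2.0450e-01 -3.1403e+00  2.4000e-03 -2.9071e+00]
 [ 6.2000e-01 -9.4800e-02  2.0430e-01 -3.1405e+00  2.2000e-03 -2.9072e+00]
 [ 6.1990e-01 -9.4800e-02  2.0410e-01 -3.1406e+00  1.9000e-03 -2.9071e+00]
 [ 6.1980e-01 -9.4700e-02  2.0380e-01 -3.1409e+00  1.4000e-03 -2.9070e+00]]
[ 6.1990e-01 -9.4800e-02  2.0430e-01 -3.1405e+00  2.1000e-03 -2.9071e+00] [[19.40998907 -2.05979726]]
t 8.4 pos jig [[19.3 -1.9]] z 0.2035 rot [-3.1411e+00  1.1000e-03 -2.9070e+00] F [-0.41  0.13 -0.1 ] op 0.0905
travel units [-1.000e-03  3.300e-02  2.792e+00] twist units -0.032
```

View pics/w3o.png

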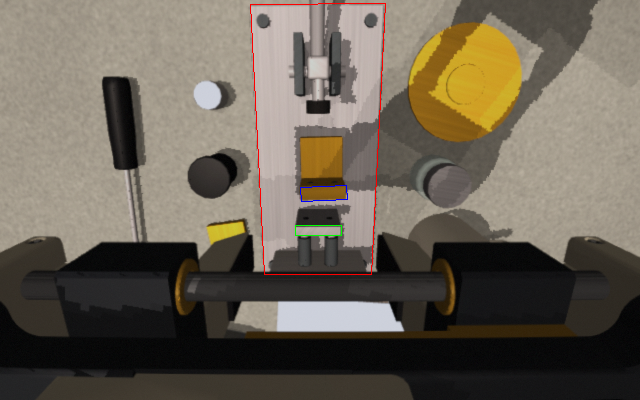

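The fit overlay lies on the plate, stop (318,230) and bracket (324,193). Next: lower around the upright leg.

>>> {"name": "carry_out", "arguments": {"series": [{"jaw": 100,"travel": [0,0.03,0.7],"twist": -0.03},{"jaw": 100,"travel": [0,0,0.7],"twist": 0},{"jaw": 100,"travel": [0,0,0.7],"twist": 0},{"jaw": 100,"travel": [0,0,0.5],"twist": 0},{"jaw": 100,"travel": [0,0,0.15],"twist": 0},{"jaw": 100,"travel": [0,0,0],"twist": 0},{"jaw": 100,"travel": [0,0,0],"twist": 0}]}}

```text
time: 9.28
tool_pos: [0.6203, -0.093, 0.0394]
tool_rot: [-3.14, 0.003, -2.904]
contact_force: [0.6, 0.1, -0.4]
opening: 0.0918
```

```bash
python3 -c "
from h import *
delta(.0195,0,.036)"
```

```text
t 9.275 pos jig [[20.2 -0.4]] z 0.0394 rot [-3.1403e+00  2.5000e-03 -2.9035e+00] F [ 0.62  0.08 -0.36] op 0.0918
travel units [0.012 0.006 0.057] twist units 0.0
```

>>> {"name": "carry_out", "arguments": {"series": [{"jaw": 0,"travel": [0,0,0.05],"twist": 0},{"jaw": 0,"travel": [0,0,0],"twist": 0},{"jaw": 0,"travel": [0,0,0],"twist": 0},{"jaw": 0,"travel": [0,0,0],"twist": 0},{"jaw": 0,"travel": [0,0,0],"twist": 0},{"jaw": 0,"travel": [0,0,0],"twist": 0},{"jaw": 0,"travel": [0,0,0],"twist": 0},{"jaw": 0,"travel": [0,0,0],"twist": 0}], "squeeze": 25}}

```text
time: 10.28
tool_pos: [0.6193, -0.0926, 0.0347]
tool_rot: [3.141, 0.0, -2.904]
contact_force: [-0.6, 2.0, 1.8]
opening: 0.0441
```

```bash
python3 -c "
from h import *
delta(.0195,0,.036)"
```

```text
t 10.275 pos jig [[19.3  0.3]] z 0.0347 rot [ 3.1414e+00  1.0000e-04 -2.9036e+00] F [-0.63  2.03  1.83] op 0.0441
travel units [-0.003 -0.005 -0.021] twist units 0.0
```

>>> {"name": "carry_out", "arguments": {"series": [{"jaw": 0,"travel": [-0.1,0,0],"twist": 0},{"jaw": 0,"travel": [-0.1,0,0],"twist": 0},{"jaw": 0,"travel": [-0.1,0,0],"twist": 0},{"jaw": 0,"travel": [-0.07,0,0],"twist": 0},{"jaw": 0,"travel": [0,0,0],"twist": 0},{"jaw": 0,"travel": [0,0,0],"twist": 0}]}}

```text
time: 11.02
tool_pos: [0.6416, -0.0874, 0.0348]
tool_rot: [-3.141, 0.002, -2.904]
contact_force: [1.6, -0.1, 1.1]
opening: 0.0441
```

```bash
cat >> h.py <<'E'
def force(n=8):
    F=[];X=[]
    for i in range(n): s=robot.observe(); F.append(s["contact_force"]); X.append(s["tool_pos"]); robot.read_camera("top")
    f=np.median(F,0); c,s_=np.cos(PJ[2]),np.sin(PJ[2])
    print("t",s["time"],"F jig x,y,z",np.round([c*f[0]+s_*f[1],-s_*f[0]+c*f[1],f[2]],2),"std",np.round(np.std(F,0),2),"pos",np.round(toJ(PJ,np.median(X,0))*1e3,2),np.round(np.median(X,0)[2]*1e3,1),"op",s["opening"])
E
python3 -c "
from h import *
force()"
```

```text
t 11.375 F jig x,y,z [ 1.61 -0.21  1.1 ] std [0.55 0.53 0.51] pos [[41.77  0.1 ]] 34.8 op 0.04363203986324812
```

>>> {"name": "carry_out", "arguments": {"series": [{"jaw": 0,"travel": [-0.03,0,0],"twist": 0},{"jaw": 0,"travel": [-0.03,0,0],"twist": 0},{"jaw": 0,"travel": [0,0,0],"twist": 0},{"jaw": 0,"travel": [0,0,0],"twist": 0}]}}

```text
time: 11.92
tool_pos: [0.6437, -0.0867, 0.0348]
tool_rot: [3.141, -0.002, -2.903]
contact_force: [-3.4, -0.9, 6.2]
opening: 0.0439
```

```bash
python3 -c "
from h import *
force()"
```

```text
t 12.275 F jig x,y,z [-4.22  0.02  4.98] std [0.58 0.42 0.62] pos [[44.37  0.2 ]] 34.8 op 0.04395563432693812
```

>>> {"name": "carry_out", "arguments": {"series": [{"jaw": 0,"travel": [-0.03,0,-0.01],"twist": 0},{"jaw": 0,"travel": [-0.03,0,0],"twist": 0},{"jaw": 0,"travel": [0,0,0],"twist": 0},{"jaw": 0,"travel": [0,0,0],"twist": 0}]}}

```text
time: 12.82
tool_pos: [0.6463, -0.0861, 0.0348]
tool_rot: [3.141, -0.004, -2.903]
contact_force: [-6.4, -3.2, 3.8]
opening: 0.0436
```

```bash
python3 -c "
from h import *
force()"
```

```text
t 13.175 F jig x,y,z [-7.82 -1.1   3.89] std [0.67 0.49 0.45] pos [[47.07  0.23]] 34.8 op 0.04389185231503334
```

>>> {"name": "carry_out", "arguments": {"series": [{"jaw": 0,"travel": [-0.025,0,-0.01],"twist": 0},{"jaw": 0,"travel": [-0.025,0,0],"twist": 0},{"jaw": 0,"travel": [0,0,0],"twist": 0},{"jaw": 0,"travel": [0,0,0],"twist": 0}]}}

```text
time: 13.72
tool_pos: [0.6481, -0.0856, 0.0348]
tool_rot: [3.14, -0.006, -2.903]
contact_force: [-10.3, -3.9, 2.7]
opening: 0.0438
```

Run:
```python
from h import *
force(12)
B=[box(-28,28,-22,22,15,27),box(14,28,-22,22,15,65)]
robot.read_camera("scene"); im=robot.read_camera("scene"); C=cam("scene"); cv2.imwrite("pics/s4.png",im)
robot.read_camera("wrist"); w=robot.read_camera("wrist"); W=cam("wrist")
f=lambda D,q:[np.round(proj(D,toW(PJ,np.array(q)/1e3))).astype(int)]
q=[[61.7,-22,73],[71.7,-22,73],[71.7,22,73],[61.7,22,73]]
print("knob",[(r["score"],r["xy"]) for r in robot.regions_of("scene","clamp_knob")[:1]])
cv2.polylines(im,f(C,q),True,(0,255,0),1)
a=cv2.resize(im[170:360,180:430],(780,593))
cv2.imwrite("pics/s4o.png",a); cv2.imwrite("pics/w4.png",w)
```

```text
t 14.275 F jig x,y,z [-10.39  -1.37   3.18] std [0.42 0.4  0.48] pos [[48.96  0.25]] 34.8 op 0.043913230481812095
knob [(0.73, [263.9, 213.9])]
```

View pics/s4o.png

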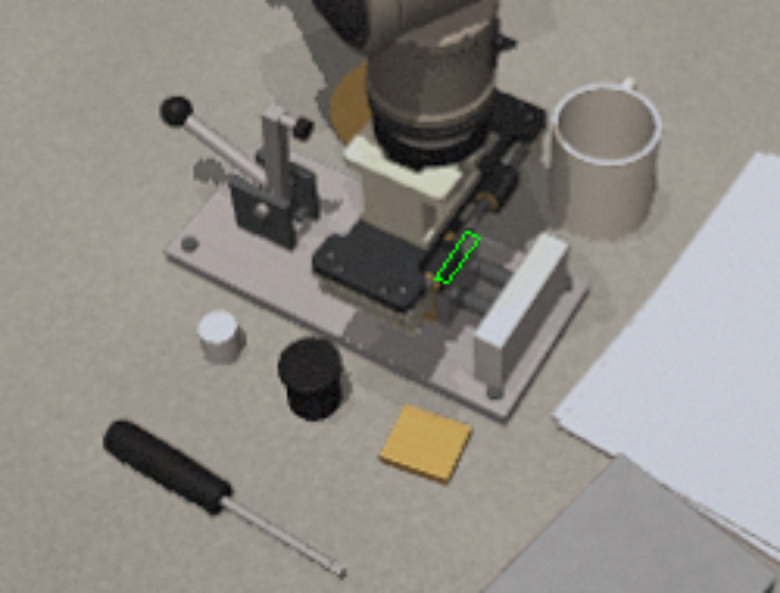

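View pics/w4.png

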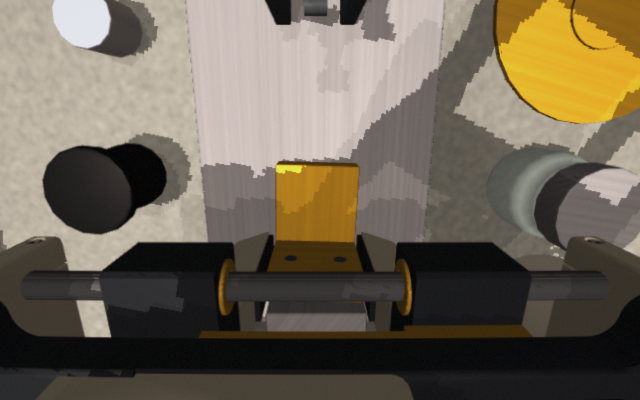

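The scene view shows the clamp still open, knob at about (236,205), and the bracket against the stop. The wrist view shows the bracket's rear edge at columns 276–358, midway between the plate edges (about 199 and 437) and square. The push is steady at about 10.4 N, so I'm handing in.

```bash
python3 -c "
from h import *
force(4); print(robot.hand_in())"
```

```text
t 14.725 F jig x,y,z [-10.4  -1.2   3.7] std [0.47 0.28 0.55] pos [[48.97  0.28]] 34.8 op 0.043895180328804906
the job is handed in; nothing more can be done
None
```

I swung the clamp over centre and it stayed fully open. I then gripped the bracket's upright leg by its sides, which centred it, and slid it onto the sprung stop. I handed in at about 14.7 s while still holding it pressed there; no verdict is reported.

**Last checks:**
- **Push:** the wrist force along the jig was a steady 10.4 N. Plate friction may take about 1 N of that. The travel after contact was about 7 mm, which means roughly 10 to 11 N on the stop, well short of bottoming out.
- **Side and down force:** there was about 1.2 N sideways, and about 3.7 N of the arm pressing the bracket lightly onto the plate.
- **Position:** the tool was 0.3 mm off the jig's middle line, and the jaws read 43.9 mm on the 44 mm leg. The wrist picture shows the bracket centred and square to within about a pixel.
- **Clamp:** in the first scene picture after the push, the knob was within 1 px of where the fully open position puts it. The final scene picture shows it unchanged.
- **Other things on the bench:** nothing was seen to be disturbed in the last pictures. I judged this by eye only.

**Disagreements:**
- The network's knob position, (264,214), was off the ball because it marks the middle of the whole clamp arm. I used the picture instead.
- Before I gripped the bracket, the two cameras disagreed on its angle by about 0.05 rad. Squaring it in the jaws made that irrelevant.

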